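Sort the leftover parts on the electronics bench

ROBOT

A 7-joint arm with a two-finger parallel gripper is mounted at the origin on the work surface. World frame = base frame: x ahead of the robot, y to its left, z up, the work surface at z = 0. Lengths are in mm, angles in rad, forces in N, time in s.
With the tool pointing down it reaches from about 400 to 925 mm from the base axis. Payload 5.6 kg.
Tool frame: the origin (TCP) lies on the centre line of the jaws, within the pads' length; the fingertips stand 22 mm ahead of it and the grasp point (between the pads) lies 3 mm ahead of it (nose_length is the distance from the TCP to the fingertips, in mm); z points along the fingers, y is the line along which they close (so a half turn about z gives the same grasp; the last joint's range is limited). The gripper opens to 85 mm and grips with 20 to 120 N. Pads are 22 mm wide; open, the fingers measure 114 mm over their backs; the gripper's body (76 mm by 85 mm) begins 54 mm behind the grasp point. The pads swing forward as they close: fully open they stand 13 mm farther back than shut.
Start: joints at [1.304, 0.468, -0.012, 1.603, 0.006, 1.071, -0.056], TCP at [144.217, -633.805, 253.29] pointing down, gripper open.
Joint ranges: [-2.53, 2.53], [-0.31, 2.02], [-1.57, 1.55], [0.28, 2.44], [-1.29, 4.43], [0.15, 1.84], [-2.92, 2.92]. Speed limits (rad/s): [2.57, 2.57, 3.14, 3.14, 3.14, 3.14, 3.14].

INTERFACE

Orientations are given as a unit quaternion [x, y, z, w].
In Python, from station import state, grab_frame, finish_job, nose_length gives the robot as it stands.
- The arm moves only by the shell command python3 -m handwheel 'ROWS' [FORCE]. ROWS is JSON, a list of rows, each a list of 7 numbers: the opening, from 0 (shut) to 1 (fully open), then the shift along the tool's x, y, z in mm, then the turn, a rotation vector about the tool's x, y, z in rad. A call has 1 to 12 rows; each row shifts and turns the commanded pose from where the row before left it, along the tool's axes as they then stand; what a row does not reach is not made up. A row lasts 1/12 s, in which the tool goes at most 41.7 mm and 7.16 degrees, less where a joint would pass 70% of its speed; a pose out of reach is approached as far as the arm can. A call with a gripper value outside its range is refused whole. The fingers move at their own pace and stop on an object; FORCE is the grip in N (left out, the last holds). Time passes only in rows, so rows that do not move let the fingers close. It gives the time, the measured TCP pose, the force, the opening and the grip force at its end, in the units of the state.
- state(): the state, without advancing time (a new reading comes with each control period).
- grab_frame(name): name is "side" or "top"; returns a dict with "img" (420x560x3 uint8, red, green, blue), "range_z" (420x560 float32, mm along the optical axis (not along the pixel's ray), 0 where there is no reading), "mtx" (3x3 intrinsics, pixels), "rvec" (rotation vector, rad) and "tvec" (3), from world to camera coordinates, as OpenCV has them. Camera axes: x right, y down, z forward; pixel columns grow to the right and rows downward; lengths in mm; the calibration is good to about 2 mm. A picture is of the moment at which its call begins.
- finish_job(): hands the job in; it is judged then, once.
The state is a dict: "time": time; "q": joint angles; "joint_vel": joint speeds; "joint_efforts": joint torques, N m; "eef_pos": TCP position; "orientation": TCP orientation; "ft_force": force on the tool from outside, world axes, zero at the start; "ft_torque": the same for the moment, N m; "grip_width": opening from 0.0 (shut) to 1.0 (fully open); "gripper_force": force on a finger pad.
Only numpy, scipy, OpenCV 4.12 (cv2) and the standard library are available. Lean on these libraries where they do the work, as an engineer would, in place of code of your own. Each camera call takes 0.05 s, during which the arm holds its last target. There are 200 camera calls.

TASK

Sort the mixed parts on the bench into the shallow bins: both white connector housings into the blue bin, both black relays into the red bin and the aluminium heat sink into the yellow bin. Set each part down gently, without dropping it, so that it lies flat on the floor of its bin, the same side up as it lies now, not on top of another part or leaning on a wall. Leave the flux bottle and the screwdriver where they are, and let go of everything at the end.

Things in the scene. Friction and masses are not known exactly. Their poses are not given: they have to be found in the camera images.
- conn_a_center (a point): white plastic connector housing, a block 40 (its x) x 24 (its y) x 26 mm high, about 25 g, with eight dark square holes in its top; lying loose on the bench. Point: its centre, 13 mm above its underside; z up. Plain flat sides to grip across the 24 mm. Belongs in the blue bin. The two housings are alike
- conn_b_center (a point): white plastic connector housing, a block 40 (its x) x 24 (its y) x 26 mm high, about 25 g, with eight dark square holes in its top; lying loose on the bench. Point: its centre, 13 mm above its underside; z up. Plain flat sides to grip across the 24 mm. Belongs in the blue bin. The two housings are alike
- relay_a_center (a point): black relay lying on its side, a block 36 (its x) x 28 (its y) x 22 mm high, about 35 g, with an orange stripe on its top and four short brass blades that stand out 6 mm from its +x end; lying loose on the bench. Point: centre of the block without the blades, 11 mm above its underside; z up. Plain flat sides to grip across the 28 mm. Belongs in the red bin. The two relays are alike
- relay_b_center (a point): black relay lying on its side, a block 36 (its x) x 28 (its y) x 22 mm high, about 35 g, with an orange stripe on its top and four short brass blades that stand out 6 mm from its +x end; lying loose on the bench. Point: centre of the block without the blades, 11 mm above its underside; z up. Plain flat sides to grip across the 28 mm. Belongs in the red bin. The two relays are alike
- heatsink_center (a point): finned aluminium heat sink, 40 (its x) x 30 (its y) x 26 mm high, about 45 g, six upright fins running along its x on a 6 mm base; lying loose on the bench, fins up. Point: its centre, 13 mm above its underside; z up. Grip it across the two outer fins, 30 mm apart. Belongs in the yellow bin
- bin_blue: shallow open blue plastic bin for connector housings, fixed to the bench: outside 100 (its x) x 136 (its y) x 32 mm high, walls and floor 4 mm thick, so 92 x 128 mm inside. Origin: centre of its underside, on the bench; the floor's top is 4 mm above it and the rim 32 mm above it; z up
- bin_red: shallow open red plastic bin for relays, fixed to the bench: outside 100 (its x) x 136 (its y) x 32 mm high, walls and floor 4 mm thick, so 92 x 128 mm inside. Origin: centre of its underside, on the bench; the floor's top is 4 mm above it and the rim 32 mm above it; z up
- bin_yellow: shallow open yellow plastic bin for heat sinks, fixed to the bench: outside 100 (its x) x 136 (its y) x 32 mm high, walls and floor 4 mm thick, so 92 x 128 mm inside. Origin: centre of its underside, on the bench; the floor's top is 4 mm above it and the rim 32 mm above it; z up
- flux_bottle: small flux bottle with a red cap, 42 mm across and 105 mm high, standing loose at one side of the bins: leave it alone. Origin: centre of its underside; z up
- screwdriver: screwdriver with a yellow handle, 170 mm long, lying loose at the other side of the bins: leave it alone. Origin: under the tool, about half-way along it; it lies along its x, tip to +x
Mind the look-alikes: they are no part of the job. What is shaped like the part that bears relay_a_center but brown, green or turquoise is not meant.

How it is judged (in metres and radians):
At the end, for the whole second after the job is handed in: Housings in the blue bin, relays in the red, heat sink in the yellow: each part's centre inside the walls and within 4 mm of its height when lying on the bin's floor, tilted under 0.15 rad, released and at rest (under 0.02 m/s, 0.2 rad/s) (x of conn_a_center in the frame of bin_blue between -0.046 and 0.046 m and y of conn_a_center in the frame of bin_blue between -0.064 and 0.064 m and z of conn_a_center in the frame of bin_blue between 0.013 and 0.021 m and angle between each of conn_a_center, conn_b_center, relay_a_center, relay_b_center, heatsink_center's own z axis and vertical below 0.15 rad and linear speed of each of conn_a, conn_b, relay_a, relay_b, heatsink below 0.02 m/s and angular speed of each of conn_a, conn_b, relay_a, relay_b, heatsink below 0.2 rad/s and x of conn_b_center in the frame of bin_blue between -0.046 and 0.046 m and y of conn_b_center in the frame of bin_blue between -0.064 and 0.064 m and z of conn_b_center in the frame of bin_blue between 0.013 and 0.021 m and x of relay_a_center in the frame of bin_red between -0.046 and 0.046 m and y of relay_a_center in the frame of bin_red between -0.064 and 0.064 m and z of relay_a_center in the frame of bin_red between 0.011 and 0.019 m and x of relay_b_center in the frame of bin_red between -0.046 and 0.046 m and y of relay_b_center in the frame of bin_red between -0.064 and 0.064 m and z of relay_b_center in the frame of bin_red between 0.011 and 0.019 m and x of heatsink_center in the frame of bin_yellow between -0.046 and 0.046 m and y of heatsink_center in the frame of bin_yellow between -0.064 and 0.064 m and z of heatsink_center in the frame of bin_yellow between 0.013 and 0.021 m); the robot touches nothing.
It fails at once if a part is dropped or thrown: it flies free, touching nothing, faster than 0.7 m/s (a fall of 25 mm) ((linear speed of conn_a above 0.7 m/s and contact force between conn_a and anything else below 0.02 N) or (linear speed of conn_b above 0.7 m/s and contact force between conn_b and anything else below 0.02 N) or (linear speed of relay_a above 0.7 m/s and contact force between relay_a and anything else below 0.02 N) or (linear speed of relay_b above 0.7 m/s and contact force between relay_b and anything else below 0.02 N) or (linear speed of heatsink above 0.7 m/s and contact force between heatsink and anything else below 0.02 N)).
It fails at once if the flux_bottle is moved more than 20 mm or tipped (distance of flux_bottle from where it was at the start of the episode above 0.02 m or angle between flux_bottle's own z axis and vertical above 0.4 rad).
It fails at once if the screwdriver is moved more than 20 mm (distance of screwdriver from where it was at the start of the episode above 0.02 m).
It also fails if it takes over 117 s, if anything falls off the work surface, if the arm or the gripper's body presses on something with over 40 N, if the wrist force passes 120 N, or if a joint passes its speed limit or range.

## Working session

There is one attempt and no reset: what is moved stays moved. The work goes in short steps, Python scripts to look and compute and a shell command to move; the robot and the scene stay as the last step left them, time stands still between calls to the robot, and variables do not carry over. Pictures are saved under pics/ and viewed, at most 14 in all, crops included, and the job is handed in when it is done.

```bash
ls; mkdir -p pics; python3 - <<'E'
from station import state, grab_frame, nose_length
import cv2,numpy as np
print(state(),nose_length)
for n in("top","side"):
    f=grab_frame(n);np.savez(f"{n}0.npz",**f)
    cv2.imwrite(f"pics/{n}0.png",f["img"][:,:,::-1]);R=cv2.Rodrigues(f["rvec"])[0];print(n,f["mtx"],R,-R.T@f["tvec"].ravel())
E
```

```text
pics
{'time': 0.0, 'q': array([ 1.30401544,  0.46840961, -0.01160118,  1.60367385,  0.00599174,
        1.07135242, -0.05628999]), 'joint_vel': array([-1.48879445e-04,  3.05565280e-04,  6.52418117e-04,  7.91167680e-04,
        5.71316577e-04, -2.06387838e-03, -4.83716660e-05]), 'joint_efforts': array([ 3.81988812e-04, -5.32384622e+01,  2.18082644e-02, -2.51302546e+01,
        1.14539842e-02,  7.74930959e-03, -1.22531975e-05]), 'eef_pos': array([ 144.0647088 , -633.28769935,  252.29643544]), 'orientation': array([ 9.93749686e-01,  1.11627700e-01, -1.59807649e-04, -8.90110415e-04]), 'ft_force': array([0.39761161, 0.66827171, 0.63153416]), 'ft_torque': array([-0.00611309,  0.06097267, -0.03933481]), 'gripper_force': 0.0, 'grip_width': 1.0001828035957883} 22.0
top [[495.87852039   0.         275.16955666]
 [  0.         495.87852039 205.88120021]
 [  0.           0.           1.        ]] [[-0.00482738 -0.99993652  0.01018089]
 [-0.99129885  0.00344594 -0.13158538]
 [ 0.13154195 -0.01072752 -0.99125256]] [ 300.62870594   13.6743138  1283.02288769]
side [[496.66025446   0.         292.05619514]
 [  0.         496.66025446 223.12664469]
 [  0.           0.           1.        ]] [[-8.62580522e-01 -5.05919797e-01  5.33226993e-05]
 [-3.46838420e-01  5.91274040e-01 -7.28078375e-01]
 [ 3.68317735e-01 -6.28044719e-01 -6.85493892e-01]] [108.5948863 654.6335749 784.6851136]
```

View pics/top0.png

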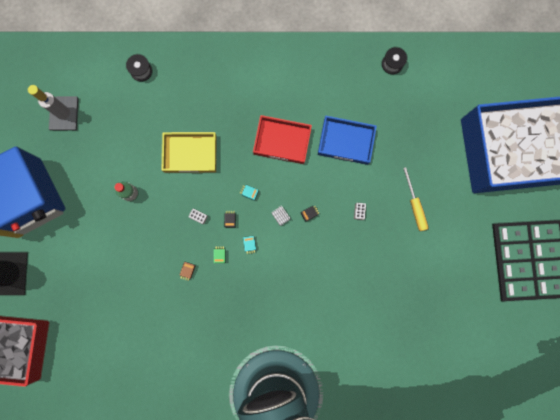

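View pics/side0.png

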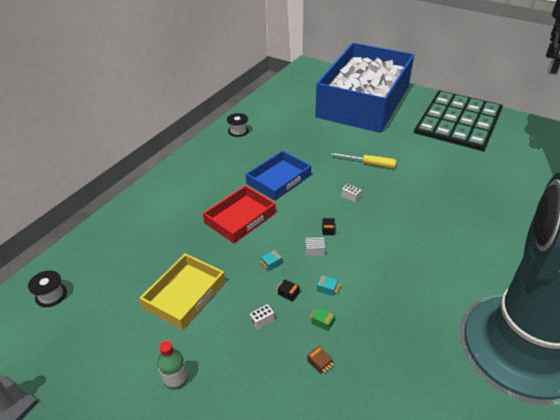

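Top view: housings at about (198,216) and (361,211); black relays at (230,219) and (309,214); heat sink at (281,215). Bins: yellow (189,152), red (283,140), blue (347,140). Next I measure them from depth in both views.

```bash
cat > h.py <<'E'
import numpy as np,cv2
def cloud(f):
    R=cv2.Rodrigues(f["rvec"])[0];K=f["mtx"];z=f["range_z"].astype(float)
    v,u=np.indices(z.shape);c=np.stack([(u-K[0,2])/K[0,0]*z,(v-K[1,2])/K[1,1]*z,z],-1)
    p=(c-f["tvec"].ravel())@R;p[z==0]=np.nan
    return p
def proj(f,X):
    return cv2.projectPoints(np.float64(X).reshape(-1,3),f["rvec"],f["tvec"],f["mtx"],None)[0].reshape(-1,2)
def px(f,u,v,h):
    R=cv2.Rodrigues(f["rvec"])[0];C=-R.T@f["tvec"].ravel()
    d=R.T@np.linalg.inv(f["mtx"])@[u,v,1];return C+d*(h-C[2])/d[2]
def rect(P):
    (c,s,a)=cv2.minAreaRect(np.float32(P[:,:2]));
    if s[0]<s[1]: s=s[::-1];a+=90
    return np.round(c,1),np.round(s,1),round((a+90)%180-90,1)  # a: long-axis deg in world
E
python3 - <<'E'
from h import *
T=dict(np.load("top0.npz"));S=dict(np.load("side0.npz"))
pt,ps=cloud(T),cloud(S)
for n,p in(("top",pt),("side",ps)):
    m=(abs(p[...,0]-500)<60)&(abs(p[...,1]+200)<250);print(n,"bench z",np.nanmedian(p[...,2][m]),np.nanstd(p[...,2][m]))
objs=dict(ca=(198,216,26),cb=(361,211,26),ra=(230,219,22),rb=(309,214,22),hs=(281,215,26),y=(189,152,32),r=(283,140,32),b=(347,140,32),bottle=(127,190,105),scr=(417,205,10))
for n,(u,v,h) in objs.items():
    g=px(T,u,v,h);w=40 if h<30 else 90
    print(n,g.round(0))
    for nm,p in(("top",pt),("side",ps)):
        q=p.reshape(-1,3);k=(np.hypot(q[:,0]-g[0],q[:,1]-g[1])<w)&(q[:,2]>(h-6 if n!="scr" else 6))&(q[:,2]<h+8)
        if k.sum()>4: print("   ",nm,k.sum(),*rect(q[k]),"z",np.percentile(q[k,2],[10,50,90]).round(1),"mean",q[k].mean(0).round(1))
# enlarged crops
a=cv2.resize(T["img"][120:290,150:390],None,fx=3.3,fy=3.3,interpolation=cv2.INTER_CUBIC);cv2.imwrite("pics/c1.png",a[:,:,::-1])
E
```

```text
top bench z -0.14039163499899565 6.407359234147816
side bench z -1.0772857188038905 6.82416364189824
ca [442. 197.  26.]
    top 150 [444.1 198.1] [40.5 23. ] 63.0 z [22.6 25.4 28.4] mean [443.9 197.8  25.5]
    side 256 [441.6 198.9] [40.5 26.2] 65.9 z [22.4 25.  26.7] mean [440.9 200.3  24.8]
cb [ 453. -219.   26.]
    top 148 [ 455.9 -217.9] [39.4 23.9] -6.9 z [22.3 25.6 28.3] mean [ 455.8 -217.8   25.4]
    side 126 [ 453.  -216.8] [41.7 26.4] -8.4 z [22.  24.2 26.4] mean [ 453.2 -215.7   24.2]
ra [435. 116.  22.]
    top 154 [434.6 115.5] [36.9 25.9] -0.2 z [18.5 21.9 24.7] mean [433.5 115.6  21.7]
    side 227 [431.6 117.4] [36.2 30.8] 1.3 z [18.3 20.9 22.6] mean [430.6 118.7  20.6]
rb [447. -87.  22.]
    top 155 [451.1 -88.4] [39.4 27.7] -60.7 z [18.1 21.4 24.2] mean [450.  -87.2  21.3]
    side 153 [447.3 -86.6] [42.4 26.8] -62.0 z [18.9 20.7 22.5] mean [447.2 -84.9  20.6]
hs [444. -15.  26.]
    top 97 [445.4 -13.8] [40.4 30.5] 34.3 z [22.4 25.3 28.8] mean [445.7 -14.2  25.6]
    side 213 [442.2 -12.4] [40.1 34.4] 32.0 z [21.4 23.9 26.2] mean [442.5 -12.5  23.8]
y [608. 222
[... 306 characters left out ...]
5 [643.  -18.3] [138.9 104.2] 79.2 z [27.1 29.9 32.1] mean [640.7 -15.2  29.8]
b [ 638. -187.   32.]
    top 338 [ 643.7 -188.5] [136.4 103.8] 78.3 z [27.7 31.1 35.1] mean [ 643.2 -188.1   31.3]
    side 375 [ 641.  -187.7] [140.7 105.5] 77.7 z [27.  29.4 31.8] mean [ 639.3 -184.8   29.5]
bottle [497. 356. 105.]
    top 60 [505.1 375.8] [19.3 18.5] 44.9 z [101.7 104.8 107.3] mean [505.4 375.7 104.5]
    side 134 [503.3 377.6] [20.4 19.2] 25.0 z [101.3 104.2 105.6] mean [502.4 378.  103.8]
scr [ 471. -369.   10.]
    top 67 [ 470.1 -361.8] [72.9 32.2] 27.6 z [10.1 15.1 17.7] mean [ 470.7 -359.7   14.6]
    side 100 [ 468.9 -354.9] [77.  17.6] 4.5 z [ 8.1 13.  16.8] mean [ 465.2 -357.    12.7]
```

View pics/c1.png

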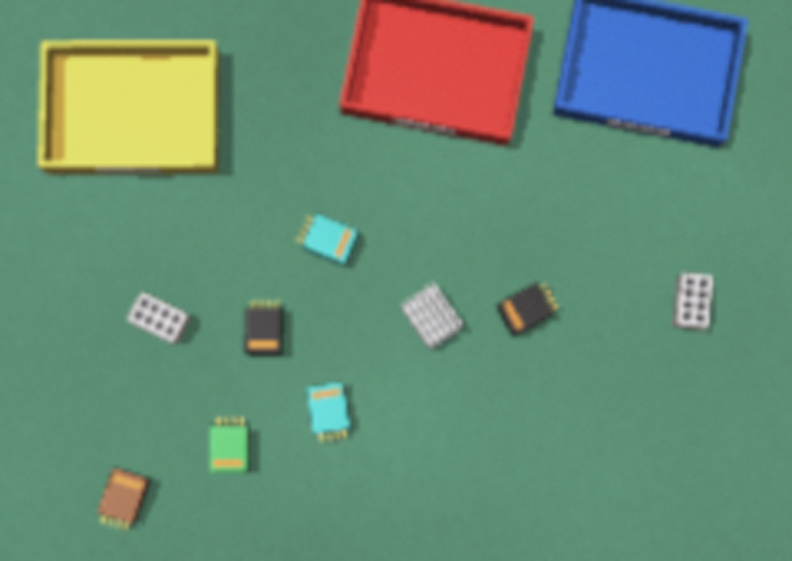

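The crop and both clouds agree on sizes and positions to about 3 mm, with no look-alike near the planned grasps. I use the mean of the two views and write a planner that only prints turn and shift.

```bash
cat > plan.py <<'E'
import sys,numpy as np
from scipy.spatial.transform import Rotation as R
from station import state
# usage: plan.py x y z yawY(deg) : turn about tool z first, then shift in turned tool axes
x,y,z,yaw=map(float,sys.argv[1:5]);s=state();r=R.from_quat(s["orientation"]);M=r.as_matrix()
cur=np.degrees(np.arctan2(M[1,1],M[0,1]));d=(yaw-cur+90)%180-90
D=r*R.from_rotvec([0,0,-np.radians(d)])
# level correction: minimal rotation bringing tool z to -Z
tilt=D.inv().apply(np.cross(D.as_matrix()[:,2],[0,0,-1]))
Y=np.radians(cur+d);ty=np.array([np.cos(Y),np.sin(Y),0]);tz=np.array([0,0,-1.]);tx=np.cross(ty,tz)
e=np.array([x,y,z])-s["eef_pos"]
print("t %.2f pos"%s["time"],s["eef_pos"].round(1),"yaw %.1f q7 %.2f grip %.3f"%(cur,s["q"][6],s["grip_width"]),"F",s["ft_force"].round(1),
 "\n turn z %.3f rad (alt half-turn %.3f) tilt"%(-np.radians(d),-np.radians(d)+np.sign(d)*np.pi),tilt.round(4),"shift",np.array([tx@e,ty@e,tz@e]).round(1))
E
python3 plan.py 454.5 -217.3 110 -97.5; python3 -c "
from h import *
for n,c,a in(('red',(644,-18.7),-11),('blue',(642.5,-188),-12)):
    t=np.radians(a);by=np.array([-np.sin(t),np.cos(t)]);print(n,c+32*by,c-32*by)"
```

```text
t 0.10 pos [ 144.1 -633.3  252.4] yaw -77.2 q7 -0.06 grip 1.000 F [-1.3 -0.7  0.2] 
 turn z 0.355 rad (alt half-turn -2.787) tilt [-0.0015  0.0007 -0.    ] shift [ 253.5 -453.   142.4]
red [650.10588785  12.71206987] [637.89411215 -50.11206987]
blue [ 649.15317411 -156.69927678] [ 635.84682589 -219.30072322]
```

```bash
python3 -m handwheel '[[0.6,0,0,0,0,0,0.089],[0.6,0,0,0,0,0,0.089],[0.6,0,0,0,0,0,0.089],[0.6,0,0,0,0,0,0.088],[0.6,12,-22,0,0,0,0],[0.6,12,-22,0,0,0,0],[0.6,12,-22,0,0,0,0],[0.6,12,-22,0,0,0,0],[0.6,12,-22,7,0,0,0],[0.6,12,-22,7,0,0,0],[0.6,12,-22,7,0,0,0],[0.6,12,-22,7,0,0,0]]' 40; python3 -m handwheel '[[0.6,12,-22,7,0,0,0],[0.6,12,-22,7,0,0,0],[0.6,12,-22,7,0,0,0],[0.6,12,-22,7,0,0,0],[0.6,12,-22,7,0,0,0],[0.6,12,-22,7,0,0,0],[0.6,12,-22,7,0,0,0],[0.6,12,-22,7,0,0,0],[0.6,12,-22,7,0,0,0],[0.6,0,0,7,0,0,0],[0.6,0,0,0,0,0,0],[0.6,0,0,0,0,0,0]]'; python3 plan.py 454.5 -217.3 24 -97.5
```

```text
time: 1.1
eef_pos: [262.9, -470.6, 224.7]
orientation: [0.998, -0.066, -0.0, -0.0]
ft_force: [0.3, -0.2, -0.0]
grip_width: 0.601
gripper_force: 0.0
time: 2.1
eef_pos: [394.7, -290.0, 154.8]
orientation: [0.998, -0.066, -0.001, -0.0]
ft_force: [-0.1, 0.0, -0.0]
grip_width: 0.599
gripper_force: 0.0
t 2.10 pos [ 394.7 -290.   154.8] yaw -97.5 q7 -1.19 grip 0.599 F [-0.1  0.  -0. ] 
 turn z -0.001 rad (alt half-turn 3.141) tilt [-0.0001  0.0015 -0.    ] shift [ 49.8 -79.9 130.8]
```

```bash
python3 -m handwheel '[[0.6,10,-16,10,0,0,0],[0.6,10,-16,10,0,0,0],[0.6,10,-16,10,0,0,0],[0.6,10,-16,10,0,0,0],[0.6,10,-16,10,0,0,0],[0.6,0,0,15,0,0,0],[0.6,0,0,10,0,0,0],[0.6,0,0,0,0,0,0],[0.6,0,0,0,0,0,0]]'; python3 plan.py 454.5 -217.3 24 -97.5
python3 - <<'E'
from station import grab_frame
import cv2
a=grab_frame("side")["img"][130:270,270:430];cv2.imwrite("pics/s1.png",cv2.resize(a,None,fx=4,fy=4)[:,:,::-1])
E
```

```text
time: 2.85
eef_pos: [454.5, -218.3, 80.1]
orientation: [0.998, -0.067, -0.001, 0.0]
ft_force: [-0.1, 0.2, 0.9]
grip_width: 0.603
gripper_force: 0.0
t 2.85 pos [ 454.5 -218.3   80.1] yaw -97.7 q7 -1.41 grip 0.603 F [-0.1  0.2  0.9] 
 turn z -0.003 rad (alt half-turn 3.139) tilt [0.0004 0.0013 0.    ] shift [-0.1 -1.  56.1]
```

View pics/s1.png

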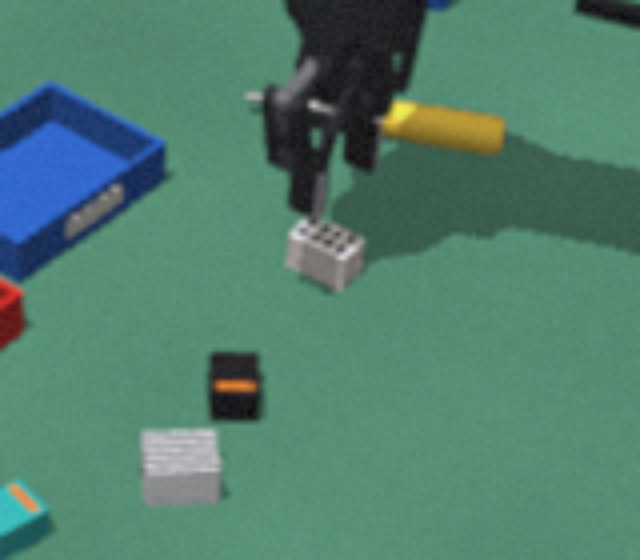

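The gripper stands above the housing (crop (325,255)), fingers straddling it in depth. I descend and close.

```bash
python3 -m handwheel '[[0.6,0,-1,14,0,0,0],[0.6,0,0,14,0,0,0],[0.6,0,0,12,0,0,0],[0.6,0,0,8,0,0,0],[0.6,0,0,5,0,0,0],[0.6,0,0,3,0,0,0],[0.6,0,0,0,0,0,0],[0.6,0,0,0,0,0,0]]'; python3 -m handwheel '[[0.4,0,0,0,0,0,0],[0,0,0,0,0,0,0],[0,0,0,0,0,0,0],[0,0,0,0,0,0,0],[0,0,0,0,0,0,0],[0,0,0,0,0,0,0],[0,0,0,0,0,0,0]]' 40;  python3 plan.py 454.5 -217.3 100 -97.5
```

```text
time: 3.57
eef_pos: [455.8, -216.1, 24.5]
orientation: [0.998, -0.066, 0.0, 0.0]
ft_force: [0.8, -0.2, 0.4]
grip_width: 0.599
gripper_force: 0.0
time: 4.15
eef_pos: [456.1, -216.2, 24.9]
orientation: [0.998, -0.066, 0.001, 0.0]
ft_force: [0.1, 0.4, 6.6]
grip_width: 0.272
gripper_force: 40.5
t 4.15 pos [ 456.1 -216.2   24.9] yaw -97.5 q7 -1.43 grip 0.272 F [0.1 0.4 6.6] 
 turn z -0.000 rad (alt half-turn 3.141) tilt [ 0.0004 -0.0011 -0.    ] shift [ -1.4   1.3 -75.1]
```

```bash
python3 -m handwheel '[[0,0,0,-5,0,0,0],[0,0,0,-10,0,0,0],[0,0,0,-15,0,0,0],[0,0,0,-15,0,0,0],[0,0,0,-15,0,0,0],[0,0,0,-15,0,0,0],[0,0,0,0,0,0,-0.1],[0,0,0,0,0,0,-0.1],[0,0,0,0,0,0,-0.1],[0,0,0,0,0,0,-0.1],[0,0,0,0,0,0,-0.1],[0,0,0,0,0,0,-0.1]]'; python3 -m handwheel '[[0,0,0,0,0,0,-0.1],[0,0,0,0,0,0,-0.1],[0,0,0,0,0,0,-0.1],[0,0,0,0,0,0,-0.1],[0,0,0,0,0,0,-0.1],[0,0,0,0,0,0,-0.1],[0,0,0,0,0,0,-0.1],[0,0,0,0,0,0,-0.1],[0,0,0,0,0,0,-0.09],[0,0,0,0,0,0,0],[0,0,0,0,0,0,0]]'; python3 plan.py 636 -219 100 -12
```

```text
time: 5.15
eef_pos: [455.5, -216.0, 100.0]
orientation: [0.972, 0.235, 0.0, 0.0]
ft_force: [-0.8, 0.2, 0.1]
grip_width: 0.275
gripper_force: 39.8
time: 6.07
eef_pos: [455.4, -216.2, 99.7]
orientation: [0.779, 0.627, -0.0, 0.0]
ft_force: [0.0, 0.6, -0.4]
grip_width: 0.273
gripper_force: 39.8
t 6.07 pos [ 455.4 -216.2   99.7] yaw -12.3 q7 -0.17 grip 0.273 F [ 0.   0.6 -0.4] 
 turn z -0.006 rad (alt half-turn 3.136) tilt [0.0001 0.0003 0.    ] shift [ 34.8 177.2  -0.3]
```

```bash
python3 -m handwheel '[[0,3,15,0,0,0,0],[0,4,22,0,0,0,0],[0,4,22,0,0,0,0],[0,4,22,0,0,0,0],[0,4,22,0,0,0,0],[0,4,22,0,0,0,0],[0,4,22,0,0,0,0],[0,4,20,0,0,0,0],[0,4,10,0,0,0,0],[0,0,0,0,0,0,0],[0,0,0,0,0,0,0],[0,0,0,0,0,0,0]]'; python3 -m handwheel '[[0,0,0,10,0,0,0],[0,0,0,15,0,0,0],[0,0,0,15,0,0,0],[0,0,0,10,0,0,0],[0,0,0,7,0,0,0],[0,0,0,5,0,0,0],[0,0,0,4,0,0,0],[0,0,0,0,0,0,0],[0,0,0,0,0,0,0]]'; python3 plan.py 636 -219 29 -12
```

```text
time: 7.07
eef_pos: [634.8, -219.1, 99.0]
orientation: [0.778, 0.628, -0.001, -0.0]
ft_force: [-0.7, -0.2, -0.2]
grip_width: 0.268
gripper_force: 39.8
time: 7.82
eef_pos: [636.2, -219.0, 33.4]
orientation: [0.778, 0.628, 0.0, 0.0]
ft_force: [-0.1, 0.7, -0.5]
grip_width: 0.27
gripper_force: 39.8
t 7.82 pos [ 636.2 -219.    33.4] yaw -12.2 q7 -0.26 grip 0.270 F [-0.1  0.7 -0.5] 
 turn z -0.003 rad (alt half-turn 3.139) tilt [ 0.0003 -0.     -0.    ] shift [-0.  -0.2  4.4]
```

```bash
python3 -m handwheel '[[0,0,0,2,0,0,0],[0,0,0,1.5,0,0,0],[0,0,0,0,0,0,0],[0,0,0,0,0,0,0],[0,0,0,0,0,0,0]]'; python3 -m handwheel '[[0,0,0,0.5,0,0,0],[0,0,0,0.5,0,0,0],[0,0,0,0,0,0,0],[0,0,0,0,0,0,0]]'
```

```text
time: 8.23
eef_pos: [636.1, -219.1, 30.0]
orientation: [0.778, 0.628, 0.0, 0.0]
ft_force: [-0.1, -0.1, -0.8]
grip_width: 0.276
gripper_force: 39.8
time: 8.57
eef_pos: [636.1, -219.1, 28.9]
orientation: [0.778, 0.628, 0.0, 0.0]
ft_force: [-0.6, -0.2, 2.6]
grip_width: 0.271
gripper_force: 40.0
```

```bash
python3 -m handwheel '[[0.33,0,0,0,0,0,0],[0.4,0,0,0,0,0,0],[0.5,0,0,0,0,0,0],[0.5,0,0,0,0,0,0],[0.5,0,0,-5,0,0,0],[0.5,0,0,-10,0,0,0],[0.5,0,0,-15,0,0,0],[0.5,0,0,-15,0,0,0],[0.5,0,0,-15,0,0,0],[0.5,0,0,-15,0,0,0],[0.5,0,0,0,0,0,-0.1],[0.5,0,0,0,0,0,-0.1]]'; python3 -m handwheel '[[0.6,0,0,0,0,0,-0.1],[0.6,0,0,0,0,0,-0.1],[0.6,0,0,0,0,0,-0.1],[0.6,0,0,0,0,0,-0.1],[0.6,0,0,0,0,0,-0.12],[0.6,0,0,0,0,0,0],[0.6,0,0,0,0,0,0]]'; python3 plan.py 448 -86.2 90 29
python3 - <<'E'
from station import grab_frame
import cv2
a=grab_frame("side")["img"][140:280,190:350];cv2.imwrite("pics/s2.png",cv2.resize(a,None,fx=4,fy=4)[:,:,::-1])
E
```

```text
time: 9.57
eef_pos: [637.2, -219.3, 107.1]
orientation: [0.71, 0.704, 0.001, 0.002]
ft_force: [-0.0, 0.2, -0.5]
grip_width: 0.499
gripper_force: 0.0
time: 10.15
eef_pos: [636.2, -219.4, 104.8]
orientation: [0.508, 0.861, 0.0, 0.0]
ft_force: [-0.2, -0.1, 0.1]
grip_width: 0.598
gripper_force: 0.0
t 10.15 pos [ 636.2 -219.4  104.8] yaw 28.9 q7 0.39 grip 0.598 F [-0.2 -0.1  0.1] 
 turn z -0.002 rad (alt half-turn 3.140) tilt [ 0.0007  0.0007 -0.    ] shift [ 207.7 -100.    14.8]
```

View pics/s2.png

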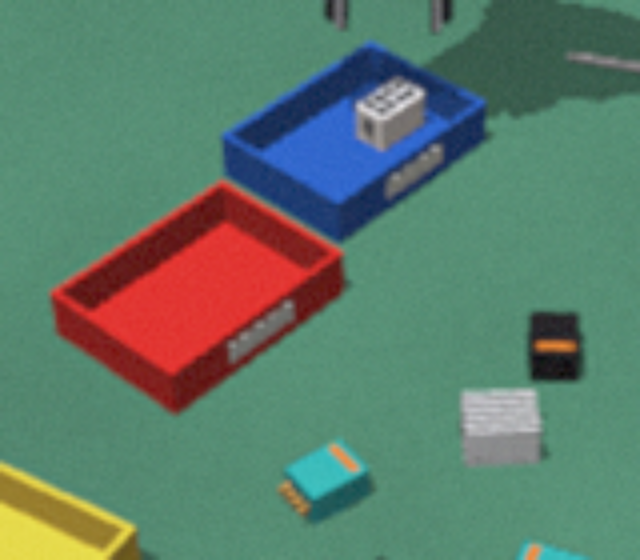

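The housing at crop (390,112) stands flat in the blue bin, clear of walls. Next is the relay at (448,-86).

```bash
python3 -m handwheel '[[0.6,12,-6,0,0,0,0],[0.6,18,-9,0,0,0,0],[0.6,20,-10,0,0,0,0],[0.6,20,-10,0,0,0,0],[0.6,20,-10,0,0,0,0],[0.6,20,-10,0,0,0,0],[0.6,20,-10,0,0,0,0],[0.6,20,-10,0,0,0,0],[0.6,20,-10,0,0,0,0],[0.6,20,-8,0,0,0,0],[0.6,12,-5,10,0,0,0],[0.6,6,-2,12,0,0,0]]'; python3 -m handwheel '[[0.6,0,0,12,0,0,0],[0.6,0,0,0,0,0,0],[0.6,0,0,0,0,0,0],[0.6,0,0,0,0,0,0]]'; python3 plan.py 448 -86.2 26 29
```

```text
time: 11.2
eef_pos: [446.6, -85.1, 82.7]
orientation: [0.507, 0.862, -0.0, 0.001]
ft_force: [-0.1, -0.3, -0.3]
grip_width: 0.602
gripper_force: 0.0
time: 11.53
eef_pos: [448.4, -86.2, 70.1]
orientation: [0.507, 0.862, 0.0, 0.0]
ft_force: [0.1, -0.9, -0.4]
grip_width: 0.602
gripper_force: 0.0
t 11.53 pos [448.4 -86.2  70.1] yaw 29.0 q7 0.11 grip 0.602 F [ 0.1 -0.9 -0.4] 
 turn z 0.001 rad (alt half-turn -3.141) tilt [ 0.0008  0.0005 -0.    ] shift [ 0.2 -0.4 44.1]
```

```bash
python3 -m handwheel '[[0.6,0,0,12,0,0,0],[0.6,0,0,12,0,0,0],[0.6,0,0,10,0,0,0],[0.6,0,0,6,0,0,0],[0.6,0,0,4.5,0,0,0],[0.6,0,0,0,0,0,0],[0.6,0,0,0,0,0,0]]'; python3 -m handwheel '[[0.45,0,0,0,0,0,0],[0.3,0,0,0,0,0,0],[0,0,0,0,0,0,0],[0,0,0,0,0,0,0],[0,0,0,0,0,0,0],[0,0,0,0,0,0,0]]' 40; python3 -m handwheel '[[0,0,0,-5,0,0,0],[0,0,0,-10,0,0,0],[0,0,0,-15,0,0,0],[0,0,0,-15,0,0,0],[0,0,0,-15,0,0,0],[0,0,0,-15,0,0,0],[0,0,0,0,0,0,0.1],[0,0,0,0,0,0,0.1],[0,0,0,0,0,0,0.1],[0,0,0,0,0,0,0.1],[0,0,0,0,0,0,0.1],[0,0,0,0,0,0,0.1]]';python3 -m handwheel '[[0,0,0,0,0,0,0.1],[0,0,0,0,0,0,0],[0,0,0,0,0,0,0]]'; python3 plan.py 638 -50 100 -11
```

```text
time: 12.12
eef_pos: [447.3, -85.7, 25.0]
orientation: [0.507, 0.862, -0.0, -0.0]
ft_force: [-0.5, 0.5, -0.6]
grip_width: 0.603
gripper_force: 0.0
time: 12.62
eef_pos: [447.9, -85.9, 25.8]
orientation: [0.507, 0.862, 0.0, 0.001]
ft_force: [-1.7, 0.1, 6.4]
grip_width: 0.316
gripper_force: 40.2
time: 13.62
eef_pos: [447.4, -85.9, 101.0]
orientation: [0.741, 0.672, 0.0, 0.0]
ft_force: [-0.2, 0.7, -0.4]
grip_width: 0.319
gripper_force: 39.5
time: 13.87
eef_pos: [447.5, -85.9, 100.8]
orientation: [0.771, 0.637, 0.0, 0.0]
ft_force: [-0.4, 1.3, 0.4]
grip_width: 0.315
gripper_force: 39.5
t 13.87 pos [447.5 -85.9 100.8] yaw -10.8 q7 -0.42 grip 0.315 F [-0.4  1.3  0.4] 
 turn z 0.003 rad (alt half-turn -3.139) tilt [0.0004 0.0003 0.    ] shift [ 71.6 180.2   0.8]
```

```bash
python3 -m handwheel '[[0,5,12,0,0,0,0],[0,8,20,0,0,0,0],[0,8,20,0,0,0,0],[0,8,20,0,0,0,0],[0,8,20,0,0,0,0],[0,8,20,0,0,0,0],[0,8,20,0,0,0,0],[0,8,20,0,0,0,0],[0,6,18,0,0,0,0],[0,5,10,0,0,0,0],[0,0,0,0,0,0,0],[0,0,0,0,0,0,0]]'; python3 -m handwheel '[[0,0,0,10,0,0,0],[0,0,0,15,0,0,0],[0,0,0,15,0,0,0],[0,0,0,10,0,0,0],[0,0,0,7,0,0,0],[0,0,0,5,0,0,0],[0,0,0,5,0,0,0],[0,0,0,0,0,0,0],[0,0,0,0,0,0,0],[0,0,0,0,0,0,0]]'; python3 plan.py 638 -50 29.5 -11
```

```text
time: 14.87
eef_pos: [637.4, -49.4, 99.9]
orientation: [0.771, 0.637, -0.0, -0.001]
ft_force: [-0.5, 0.4, -0.1]
grip_width: 0.322
gripper_force: 39.5
time: 15.7
eef_pos: [638.3, -49.5, 33.8]
orientation: [0.772, 0.636, 0.0, 0.0]
ft_force: [-0.0, -0.3, 0.1]
grip_width: 0.318
gripper_force: 39.5
t 15.70 pos [638.3 -49.5  33.8] yaw -11.0 q7 -0.52 grip 0.318 F [-0.  -0.3  0.1] 
 turn z 0.000 rad (alt half-turn -3.142) tilt [ 0.001  -0.0001  0.    ] shift [-0.5 -0.2  4.3]
```

```bash
python3 -m handwheel '[[0,0,0,2,0,0,0],[0,0,0,1,0,0,0],[0,0,0,0,0,0,0],[0,0,0,0,0,0,0],[0,0,0,0,0,0,0]]'; python3 -m handwheel '[[0,0,0,0.5,0,0,0],[0,0,0,0.5,0,0,0],[0,0,0,0,0,0,0],[0,0,0,0,0,0,0]]'
```

```text
time: 16.12
eef_pos: [637.9, -49.6, 30.4]
orientation: [0.772, 0.636, 0.0, 0.0]
ft_force: [0.7, 0.3, 0.1]
grip_width: 0.314
gripper_force: 39.5
time: 16.45
eef_pos: [638.0, -49.6, 29.9]
orientation: [0.772, 0.636, -0.0, 0.0]
ft_force: [-1.8, -0.6, 5.7]
grip_width: 0.316
gripper_force: 40.2
```

```bash
python3 -m handwheel '[[0.38,0,0,0,0,0,0],[0.44,0,0,0,0,0,0],[0.52,0,0,0,0,0,0],[0.52,0,0,0,0,0,0],[0.52,0,0,-5,0,0,0],[0.52,0,0,-10,0,0,0],[0.52,0,0,-15,0,0,0],[0.52,0,0,-15,0,0,0],[0.52,0,0,-15,0,0,0],[0.52,0,0,-15,0,0,0],[0.6,0,0,0,0,0,0.1],[0.6,0,0,0,0,0,0.1]]'; python3 -m handwheel '[[0.6,0,0,0,0,0,0.1],[0.6,0,0,0,0,0,0.1],[0.6,0,0,0,0,0,0.1],[0.6,0,0,0,0,0,0.1],[0.6,0,0,0,0,0,0.1],[0.6,0,0,0,0,0,0.1],[0.6,0,0,0,0,0,0],[0.6,0,0,0,0,0,0]]'; python3 plan.py 444 -13 70 -57
```

```text
time: 17.45
eef_pos: [639.1, -49.8, 107.3]
orientation: [0.833, 0.554, 0.002, 0.001]
ft_force: [0.3, 0.3, -0.1]
grip_width: 0.598
gripper_force: 0.0
time: 18.12
eef_pos: [638.3, -49.4, 105.5]
orientation: [0.958, 0.287, 0.001, 0.0]
ft_force: [0.5, 0.3, 0.8]
grip_width: 0.605
gripper_force: 0.0
t 18.12 pos [638.3 -49.4 105.5] yaw -56.7 q7 -1.16 grip 0.605 F [0.5 0.3 0.8] 
 turn z 0.006 rad (alt half-turn -3.136) tilt [ 0.001 -0.001  0.   ] shift [-143.1 -136.3   35.5]
```

```bash
python3 -m handwheel '[[0.6,-9,-9,0,0,0,0],[0.6,-15,-14,0,0,0,0],[0.6,-15,-14,0,0,0,0],[0.6,-15,-14,0,0,0,0],[0.6,-15,-14,0,0,0,0],[0.6,-15,-14,0,0,0,0],[0.6,-15,-14,0,0,0,0],[0.6,-15,-14,0,0,0,0],[0.6,-15,-14,10,0,0,0],[0.6,-9,-10,10,0,0,0],[0.6,-5,-5,10,0,0,0],[0.6,0,0,5,0,0,0]]'; python3 -m handwheel '[[0.6,0,0,0,0,0,0],[0.6,0,0,0,0,0,0],[0.6,0,0,0,0,0,0]]'; python3 plan.py 444 -13 26 -57
python3 - <<'E'
from station import grab_frame
import cv2
a=grab_frame("side")["img"][150:290,210:370];cv2.imwrite("pics/s3.png",cv2.resize(a,None,fx=4,fy=4)[:,:,::-1])
E
```

```text
time: 19.12
eef_pos: [441.9, -13.7, 68.9]
orientation: [0.958, 0.287, -0.001, -0.0]
ft_force: [-0.1, -0.3, -0.1]
grip_width: 0.598
gripper_force: 0.0
time: 19.37
eef_pos: [445.1, -14.0, 69.8]
orientation: [0.958, 0.286, 0.001, 0.0]
ft_force: [1.2, 0.8, 0.2]
grip_width: 0.602
gripper_force: 0.0
t 19.37 pos [445.1 -14.   69.8] yaw -56.8 q7 -1.29 grip 0.602 F [1.2 0.8 0.2] 
 turn z 0.003 rad (alt half-turn -3.138) tilt [ 0.0008 -0.0015 -0.    ] shift [-0.4 -1.4 43.8]
```

View pics/s3.png

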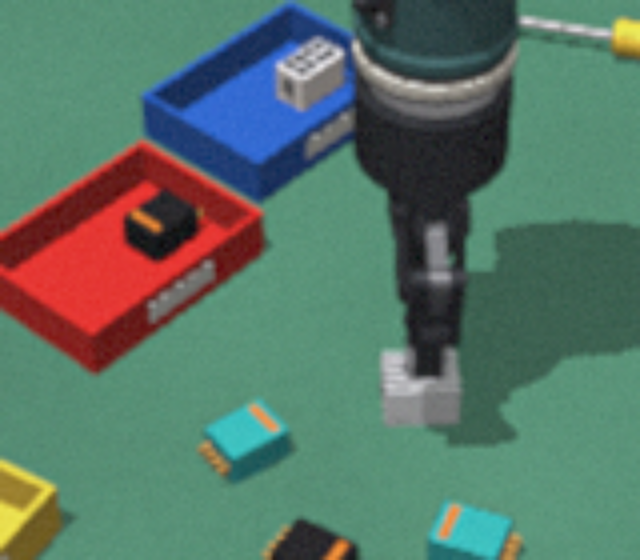

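Relay sits flat in the red bin (crop (162,222)). The gripper is lined up on the heat sink at (421,385), about 2–3 mm short along its x.

```bash
python3 -m handwheel '[[0.6,1.5,-0.5,12,0,0,0],[0.6,0,0,12,0,0,0],[0.6,0,0,10,0,0,0],[0.6,0,0,6,0,0,0],[0.6,0,0,4,0,0,0],[0.6,0,0,0,0,0,0],[0.6,0,0,0,0,0,0]]'; python3 -m handwheel '[[0.45,0,0,0,0,0,0],[0.3,0,0,0,0,0,0],[0,0,0,0,0,0,0],[0,0,0,0,0,0,0],[0,0,0,0,0,0,0],[0,0,0,0,0,0,0]]' 40; python3 -m handwheel '[[0,0,0,-5,0,0,0],[0,0,0,-10,0,0,0],[0,0,0,-15,0,0,0],[0,0,0,-15,0,0,0],[0,0,0,-15,0,0,0],[0,0,0,-15,0,0,0],[0,0,0,0,0,0,-0.1],[0,0,0,0,0,0,-0.1],[0,0,0,0,0,0,-0.1],[0,0,0,0,0,0,-0.1],[0,0,0,0,0,0,-0.1],[0,0,0,0,0,0,-0.1]]';python3 -m handwheel '[[0,0,0,0,0,0,-0.1],[0,0,0,0,0,0,-0.1],[0,0,0,0,0,0,-0.1],[0,0,0,0,0,0,-0.1],[0,0,0,0,0,0,0],[0,0,0,0,0,0,0]]'; python3 plan.py 610 223.5 100 0
```

```text
time: 20.0
eef_pos: [444.8, -12.6, 25.3]
orientation: [0.958, 0.285, -0.0, -0.0]
ft_force: [-0.1, 0.6, -0.5]
grip_width: 0.598
gripper_force: 0.0
time: 20.5
eef_pos: [445.2, -12.7, 25.8]
orientation: [0.958, 0.285, 0.0, 0.0]
ft_force: [-1.0, 1.1, 5.1]
grip_width: 0.34
gripper_force: 40.1
time: 21.5
eef_pos: [444.7, -12.9, 101.0]
orientation: [0.83, 0.558, 0.0, 0.0]
ft_force: [0.8, -0.5, -0.2]
grip_width: 0.341
gripper_force: 39.5
time: 22.0
eef_pos: [444.7, -13.0, 100.7]
orientation: [0.705, 0.709, 0.0, 0.0]
ft_force: [0.2, -0.1, -0.8]
grip_width: 0.34
gripper_force: 39.5
t 22.00 pos [444.7 -13.  100.7] yaw 0.3 q7 -0.42 grip 0.340 F [ 0.2 -0.1 -0.8] 
 turn z 0.005 rad (alt half-turn -3.137) tilt [0.0003 0.0002 0.    ] shift [236.5 165.3   0.7]
```

```bash
python3 -m handwheel '[[0,10,7,0,0,0,0.005],[0,20,14,0,0,0,0],[0,23,16,0,0,0,0],[0,23,16,0,0,0,0],[0,23,16,0,0,0,0],[0,23,16,0,0,0,0],[0,23,16,0,0,0,0],[0,23,16,0,0,0,0],[0,23,16,0,0,0,0],[0,23,16,0,0,0,0],[0,15,10,0,0,0,0],[0,7.5,6,0,0,0,0]]'; python3 -m handwheel '[[0,0,0,0,0,0,0],[0,0,0,0,0,0,0],[0,0,0,10,0,0,0],[0,0,0,15,0,0,0],[0,0,0,15,0,0,0],[0,0,0,10,0,0,0],[0,0,0,7,0,0,0],[0,0,0,5,0,0,0],[0,0,0,5,0,0,0],[0,0,0,0,0,0,0],[0,0,0,0,0,0,0],[0,0,0,0,0,0,0]]'; python3 plan.py 610 223.5 29.5 0
```

```text
time: 23.0
eef_pos: [609.5, 227.4, 100.6]
orientation: [0.706, 0.708, 0.001, -0.0]
ft_force: [-0.9, -0.2, -0.5]
grip_width: 0.342
gripper_force: 39.6
time: 24.0
eef_pos: [609.4, 224.6, 33.8]
orientation: [0.706, 0.708, 0.0, 0.0]
ft_force: [0.1, 0.2, -0.2]
grip_width: 0.343
gripper_force: 39.6
t 24.00 pos [609.4 224.6  33.8] yaw 0.2 q7 -0.79 grip 0.343 F [ 0.1  0.2 -0.2] 
 turn z 0.003 rad (alt half-turn -3.139) tilt [ 0.0008 -0.0004  0.    ] shift [-1.1  0.6  4.3]
```

```bash
python3 -m handwheel '[[0,0,0,2,0,0,0],[0,0,0,1,0,0,0],[0,0,0,0.5,0,0,0],[0,0,0,0.5,0,0,0],[0,0,0,0,0,0,0],[0,0,0,0,0,0,0],[0,0,0,0,0,0,0]]'
```

```text
time: 24.58
eef_pos: [609.1, 224.3, 29.9]
orientation: [0.706, 0.708, -0.0, 0.0]
ft_force: [-2.1, -1.6, 5.4]
grip_width: 0.34
gripper_force: 40.2
```

```bash
python3 -m handwheel '[[0.4,0,0,0,0,0,0],[0.46,0,0,0,0,0,0],[0.54,0,0,0,0,0,0],[0.54,0,0,0,0,0,0],[0.54,0,0,-5,0,0,0],[0.54,0,0,-10,0,0,0],[0.54,0,0,-15,0,0,0],[0.54,0,0,-15,0,0,0],[0.54,0,0,-15,0,0,0],[0.54,0,0,-15,0,0,0],[0.54,0,0,0,0,0,-0.1],[0.54,0,0,0,0,0,-0.1]]'; python3 -m handwheel '[[0.54,0,0,0,0,0,-0.1],[0.54,0,0,0,0,0,-0.1],[0.54,0,0,0,0,0,-0.1],[0.54,0,0,0,0,0,-0.1],[0.54,0,0,0,0,0,-0.1],[0.54,0,0,0,0,0,-0.1],[0.54,0,0,0,0,0,-0.1],[0.54,0,0,0,0,0,-0.1],[0.54,0,0,0,0,0,-0.1],[0.54,0,0,0,0,0,-0.1],[0.54,0,0,0,0,0,-0.1],[0.54,0,0,0,0,0,-0.1]]';python3 -m handwheel '[[0.54,0,0,0,0,0,-0.1],[0.54,0,0,0,0,0,-0.075],[0.54,0,0,0,0,0,0],[0.54,0,0,0,0,0,0]]'; python3 plan.py 433 116.5 70 90
```

```text
time: 25.58
eef_pos: [610.2, 224.8, 107.5]
orientation: [0.63, 0.777, 0.002, 0.001]
ft_force: [-0.8, -0.0, -0.2]
grip_width: 0.541
gripper_force: 0.0
time: 26.58
eef_pos: [609.6, 224.0, 105.9]
orientation: [0.082, 0.997, -0.0, 0.001]
ft_force: [-0.7, -0.5, -0.9]
grip_width: 0.54
gripper_force: 0.0
time: 26.92
eef_pos: [609.4, 224.1, 105.3]
orientation: [-0.002, 1.0, 0.0, 0.0]
ft_force: [-0.0, -0.9, 0.7]
grip_width: 0.54
gripper_force: 0.0
t 26.92 pos [609.4 224.1 105.3] yaw 90.3 q7 0.62 grip 0.540 F [-0.  -0.9  0.7] 
 turn z 0.004 rad (alt half-turn -3.137) tilt [0.     0.0009 0.    ] shift [ 176.4 -107.6   35.3]
```

```bash
python3 -m handwheel '[[0.54,10,-6,0,0,0,0.004],[0.54,17,-10,0,0,0,0],[0.54,19,-12,0,0,0,0],[0.54,19,-12,0,0,0,0],[0.54,19,-12,0,0,0,0],[0.54,19,-12,0,0,0,0],[0.54,19,-12,0,0,0,0],[0.54,19,-12,0,0,0,0],[0.54,19,-10,10,0,0,0],[0.54,10,-6,10,0,0,0],[0.54,6.5,-4,10,0,0,0],[0.54,0,0,5,0,0,0]]'; python3 -m handwheel '[[0.54,0,0,0,0,0,0],[0.54,0,0,0,0,0,0],[0.54,0,0,0,0,0,0],[0.54,0,0,0,0,0,0]]'; python3 plan.py 433 116.5 26 90
python3 - <<'E'
from station import grab_frame
import cv2
a=grab_frame("side")["img"][190:330,150:350];cv2.imwrite("pics/s4.png",cv2.resize(a,None,fx=4,fy=4)[:,:,::-1])
E
```

```text
time: 27.92
eef_pos: [431.5, 114.2, 68.9]
orientation: [-0.0, 1.0, -0.001, -0.001]
ft_force: [-0.4, 0.2, 0.6]
grip_width: 0.54
gripper_force: 0.0
time: 28.25
eef_pos: [433.7, 116.3, 69.8]
orientation: [-0.001, 1.0, 0.0, 0.001]
ft_force: [0.3, -0.9, 0.1]
grip_width: 0.538
gripper_force: 0.0
t 28.25 pos [433.7 116.3  69.8] yaw 90.2 q7 0.52 grip 0.538 F [ 0.3 -0.9  0.1] 
 turn z 0.003 rad (alt half-turn -3.139) tilt [ 0.0006  0.0012 -0.    ] shift [ 0.7  0.2 43.8]
```

View pics/s4.png

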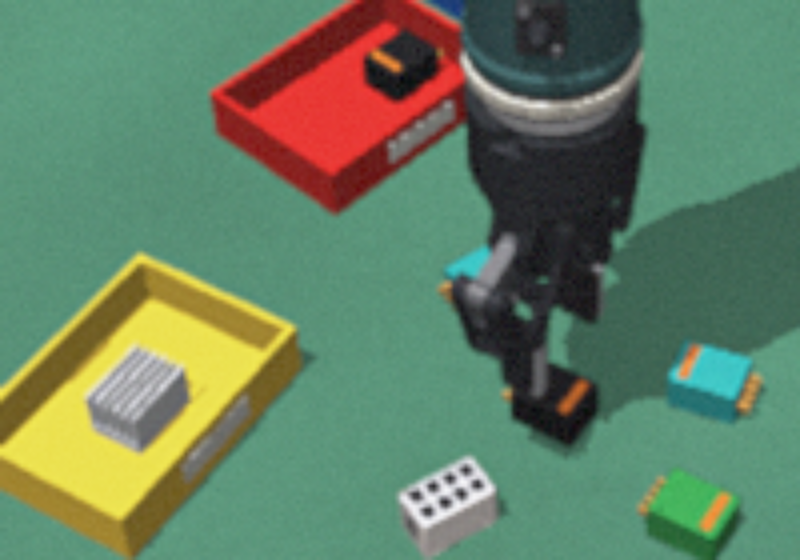

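Heat sink lies flat in the yellow bin (crop (137,397)); the gripper is aligned over relay a at (553,400), clear of the housing.

```bash
python3 -m handwheel '[[0.54,0,0,12,0,0,0],[0.54,0,0,12,0,0,0],[0.54,0,0,10,0,0,0],[0.54,0,0,6,0,0,0],[0.54,0,0,4,0,0,0],[0.54,0,0,0,0,0,0],[0.54,0,0,0,0,0,0]]'; python3 -m handwheel '[[0.45,0,0,0,0,0,0],[0.3,0,0,0,0,0,0],[0,0,0,0,0,0,0],[0,0,0,0,0,0,0],[0,0,0,0,0,0,0],[0,0,0,0,0,0,0]]' 40; python3 -m handwheel '[[0,0,0,-5,0,0,0],[0,0,0,-10,0,0,0],[0,0,0,-15,0,0,0],[0,0,0,-15,0,0,0],[0,0,0,-15,0,0,0],[0,0,0,-15,0,0,0],[0,0,0,0,0,0,-0.1],[0,0,0,0,0,0,-0.1],[0,0,0,0,0,0,-0.1],[0,0,0,0,0,0,-0.1],[0,0,0,0,0,0,-0.1],[0,0,0,0,0,0,-0.1]]';python3 -m handwheel '[[0,0,0,0,0,0,-0.1],[0,0,0,0,0,0,-0.1],[0,0,0,0,0,0,-0.1],[0,0,0,0,0,0,-0.1],[0,0,0,0,0,0,-0.1],[0,0,0,0,0,0,-0.1],[0,0,0,0,0,0,-0.1],[0,0,0,0,0,0,-0.08],[0,0,0,0,0,0,0],[0,0,0,0,0,0,0]]'; python3 plan.py 649.5 12 100 169
```

```text
time: 28.88
eef_pos: [432.9, 115.9, 25.3]
orientation: [-0.002, 1.0, 0.0, -0.0]
ft_force: [0.4, -0.2, 0.7]
grip_width: 0.541
gripper_force: 0.0
time: 29.38
eef_pos: [433.3, 115.9, 25.8]
orientation: [-0.002, 1.0, 0.0, 0.001]
ft_force: [-0.2, -0.0, 5.7]
grip_width: 0.319
gripper_force: 40.0
time: 30.38
eef_pos: [432.9, 115.5, 101.0]
orientation: [-0.299, 0.954, -0.0, 0.0]
ft_force: [0.5, 0.3, -0.6]
grip_width: 0.316
gripper_force: 39.3
time: 31.22
eef_pos: [432.9, 115.5, 100.6]
orientation: [-0.637, 0.771, 0.0, 0.0]
ft_force: [0.2, -0.1, -0.3]
grip_width: 0.318
gripper_force: 39.4
t 31.22 pos [432.9 115.5 100.6] yaw 169.1 q7 1.76 grip 0.318 F [ 0.2 -0.1 -0.3] 
 turn z 0.002 rad (alt half-turn -3.140) tilt [0.0001 0.0002 0.    ] shift [  60.3 -232.4    0.6]
```

```bash
python3 -m handwheel '[[0,2.5,-10,0,0,0,0.002],[0,5,-20,0,0,0,0],[0,6,-23,0,0,0,0],[0,6,-23,0,0,0,0],[0,6,-23,0,0,0,0],[0,6,-23,0,0,0,0],[0,6,-23,0,0,0,0],[0,6,-23,0,0,0,0],[0,6,-23,0,0,0,0],[0,5,-20,0,0,0,0],[0,4,-14,0,0,0,0],[0,2,-7,0,0,0,0]]'; python3 -m handwheel '[[0,0,0,0,0,0,0],[0,0,0,0,0,0,0],[0,0,0,10,0,0,0],[0,0,0,15,0,0,0],[0,0,0,15,0,0,0],[0,0,0,10,0,0,0],[0,0,0,7,0,0,0],[0,0,0,5,0,0,0],[0,0,0,5,0,0,0],[0,0,0,0,0,0,0],[0,0,0,0,0,0,0],[0,0,0,0,0,0,0]]'; python3 plan.py 649.5 12 29.5 169
```

```text
time: 32.22
eef_pos: [651.5, 10.3, 100.1]
orientation: [-0.635, 0.772, -0.001, 0.0]
ft_force: [-0.7, 0.0, -0.2]
grip_width: 0.319
gripper_force: 39.4
time: 33.22
eef_pos: [649.7, 12.7, 33.8]
orientation: [-0.637, 0.771, -0.0, 0.0]
ft_force: [0.6, -0.3, 0.3]
grip_width: 0.318
gripper_force: 39.4
t 33.22 pos [649.7  12.7  33.8] yaw 169.1 q7 2.15 grip 0.318 F [ 0.6 -0.3  0.3] 
 turn z 0.002 rad (alt half-turn -3.139) tilt [-0.0008  0.0003 -0.    ] shift [0.7 0.  4.3]
```

```bash
python3 -m handwheel '[[0,0,0,2,0,0,0],[0,0,0,1,0,0,0],[0,0,0,0.5,0,0,0],[0,0,0,0.5,0,0,0],[0,0,0,0,0,0,0],[0,0,0,0,0,0,0],[0,0,0,0,0,0,0]]'
```

```text
time: 33.8
eef_pos: [649.4, 12.5, 29.9]
orientation: [-0.637, 0.771, -0.0, -0.0]
ft_force: [-2.2, -1.2, 5.2]
grip_width: 0.317
gripper_force: 40.1
```

```bash
python3 -m handwheel '[[0.38,0,0,0,0,0,0],[0.44,0,0,0,0,0,0],[0.52,0,0,0,0,0,0],[0.52,0,0,0,0,0,0],[0.52,0,0,-5,0,0,0],[0.52,0,0,-10,0,0,0],[0.52,0,0,-15,0,0,0],[0.52,0,0,-15,0,0,0],[0.52,0,0,-15,0,0,0],[0.52,0,0,-15,0,0,0],[0.54,0,0,0,0,0,0.1],[0.54,0,0,0,0,0,0.1]]'; python3 -m handwheel '[[0.54,0,0,0,0,0,0.055],[0.54,0,0,0,0,0,0],[0.54,0,0,0,0,0,0],[0.54,0,0,0,0,0,0]]'; python3 plan.py 443 198.5 70 154.5
```

```text
time: 34.8
eef_pos: [650.2, 12.7, 107.0]
orientation: [-0.555, 0.832, -0.001, 0.001]
ft_force: [-0.0, 0.2, 1.0]
grip_width: 0.543
gripper_force: 0.0
time: 35.13
eef_pos: [649.5, 12.6, 104.9]
orientation: [-0.534, 0.845, -0.0, 0.0]
ft_force: [-0.1, -0.4, -0.0]
grip_width: 0.543
gripper_force: 0.0
t 35.13 pos [649.5  12.6 104.9] yaw 154.6 q7 1.96 grip 0.543 F [-0.1 -0.4 -0. ] 
 turn z 0.002 rad (alt half-turn -3.140) tilt [-0.0006  0.0002  0.    ] shift [-78.9 266.4  34.9]
```

```bash
python3 -m handwheel '[[0.54,-3,10,0,0,0,0],[0.54,-6,20,0,0,0,0],[0.54,-8,26,0,0,0,0],[0.54,-8,26,0,0,0,0],[0.54,-8,26,0,0,0,0],[0.54,-8,26,0,0,0,0],[0.54,-8,26,0,0,0,0],[0.54,-8,26,0,0,0,0],[0.54,-8,26,0,0,0,0],[0.54,-7,26,0,0,0,0],[0.54,-5,18,0,0,0,0],[0.54,-2,10,10,0,0,0]]'; python3 -m handwheel '[[0.54,0,0,15,0,0,0],[0.54,0,0,10,0,0,0],[0.54,0,0,0,0,0,0],[0.54,0,0,0,0,0,0],[0.54,0,0,0,0,0,0]]'; python3 plan.py 443 198.5 26 154.5
python3 - <<'E'
from station import grab_frame
import cv2
a=grab_frame("side")["img"][170:340,180:360];cv2.imwrite("pics/s5.png",cv2.resize(a,None,fx=3.5,fy=3.5)[:,:,::-1])
E
```

```text
time: 36.13
eef_pos: [440.9, 201.1, 95.7]
orientation: [-0.536, 0.844, 0.0, 0.001]
ft_force: [0.5, 0.1, -0.6]
grip_width: 0.541
gripper_force: 0.0
time: 36.55
eef_pos: [443.4, 198.4, 69.6]
orientation: [-0.534, 0.846, 0.0, 0.0]
ft_force: [-0.3, 0.4, 0.5]
grip_width: 0.538
gripper_force: 0.0
t 36.55 pos [443.4 198.4  69.6] yaw 154.5 q7 1.37 grip 0.538 F [-0.3  0.4  0.5] 
 turn z -0.000 rad (alt half-turn 3.142) tilt [0.0001 0.0004 0.    ] shift [ 0.1  0.4 43.6]
```

View pics/s5.png

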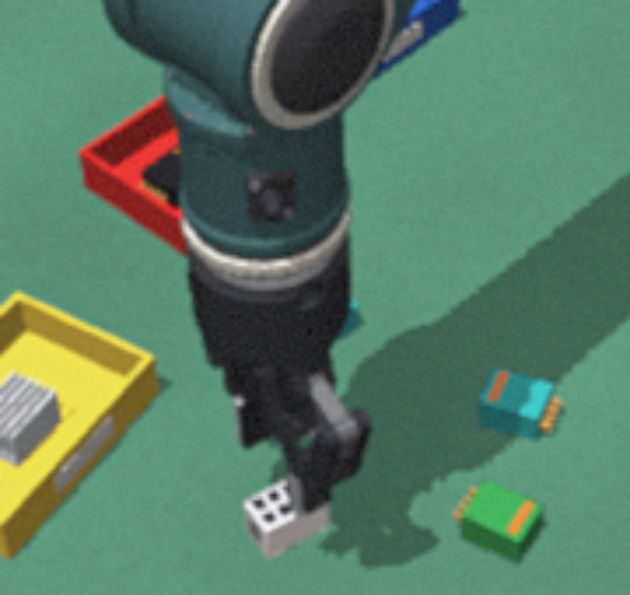

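Gripper is centred over the last housing at (285,515). Grasp, lift, turn to the blue bin's axis.

```bash
python3 -m handwheel '[[0.54,0,0,12,0,0,0],[0.54,0,0,12,0,0,0],[0.54,0,0,10,0,0,0],[0.54,0,0,6,0,0,0],[0.54,0,0,4,0,0,0],[0.54,0,0,0,0,0,0],[0.54,0,0,0,0,0,0]]'; python3 -m handwheel '[[0.45,0,0,0,0,0,0],[0.3,0,0,0,0,0,0],[0,0,0,0,0,0,0],[0,0,0,0,0,0,0],[0,0,0,0,0,0,0],[0,0,0,0,0,0,0]]' 40; python3 -m handwheel '[[0,0,0,-5,0,0,0],[0,0,0,-10,0,0,0],[0,0,0,-15,0,0,0],[0,0,0,-15,0,0,0],[0,0,0,-15,0,0,0],[0,0,0,-15,0,0,0],[0,0,0,0,0,0,-0.08],[0,0,0,0,0,0,-0.08],[0,0,0,0,0,0,-0.076],[0,0,0,0,0,0,0],[0,0,0,0,0,0,0]]'; python3 plan.py 649 -157 100 168
```

```text
time: 37.18
eef_pos: [443.0, 198.5, 25.1]
orientation: [-0.534, 0.845, 0.0, -0.0]
ft_force: [-0.3, 0.6, -0.7]
grip_width: 0.541
gripper_force: 0.0
time: 37.68
eef_pos: [443.6, 198.5, 25.8]
orientation: [-0.534, 0.846, -0.0, 0.0]
ft_force: [-0.5, -1.2, 5.9]
grip_width: 0.275
gripper_force: 40.4
time: 38.6
eef_pos: [443.1, 198.2, 100.6]
orientation: [-0.629, 0.778, 0.0, 0.0]
ft_force: [0.2, 0.3, 0.0]
grip_width: 0.27
gripper_force: 39.7
t 38.60 pos [443.1 198.2 100.6] yaw 167.9 q7 1.62 grip 0.270 F [0.2 0.3 0. ] 
 turn z -0.001 rad (alt half-turn 3.140) tilt [ 0.0002  0.0002 -0.    ] shift [ 304.6 -275.2    0.6]
```

```bash
python3 -m handwheel '[[0,8,-7,0,0,0,0],[0,14,-13,0,0,0,0],[0,18,-16,0,0,0,0],[0,18,-16,0,0,0,0],[0,18,-16,0,0,0,0],[0,18,-16,0,0,0,0],[0,18,-16,0,0,0,0],[0,18,-16,0,0,0,0],[0,18,-16,0,0,0,0],[0,18,-16,0,0,0,0],[0,18,-16,0,0,0,0],[0,18,-16,0,0,0,0]]'; python3 -m handwheel '[[0,18,-16,0,0,0,0],[0,18,-16,0,0,0,0],[0,18,-16,0,0,0,0],[0,18,-18,0,0,0,0],[0,18,-18,0,0,0,0],[0,10,-12,0,0,0,0],[0,2,-7,0,0,0,0],[0,0,0,0,0,0,0],[0,0,0,0,0,0,0],[0,0,0,0,0,0,0]]'; python3 plan.py 649 -157 33.5 168
```

```text
time: 39.6
eef_pos: [577.8, -38.9, 100.2]
orientation: [-0.629, 0.778, -0.0, -0.0]
ft_force: [0.3, -0.1, -0.1]
grip_width: 0.272
gripper_force: 39.7
time: 40.43
eef_pos: [656.4, -156.1, 100.3]
orientation: [-0.63, 0.776, 0.0, -0.0]
ft_force: [0.2, -0.3, -0.8]
grip_width: 0.264
gripper_force: 39.7
t 40.43 pos [ 656.4 -156.1  100.3] yaw 168.2 q7 2.45 grip 0.264 F [ 0.2 -0.3 -0.8] 
 turn z 0.003 rad (alt half-turn -3.139) tilt [0.0007 0.0005 0.    ] shift [ 2.4  7.1 66.8]
```

```bash
python3 -m handwheel '[[0,2,7,0,0,0,0.003],[0,0,0,10,0,0,0],[0,0,0,15,0,0,0],[0,0,0,15,0,0,0],[0,0,0,10,0,0,0],[0,0,0,7,0,0,0],[0,0,0,5,0,0,0],[0,0,0,5,0,0,0],[0,0,0,0,0,0,0],[0,0,0,0,0,0,0],[0,0,0,0,0,0,0]]'; python3 -m handwheel '[[0,0,0,2,0,0,0],[0,0,0,1,0,0,0],[0,0,0,0.5,0,0,0],[0,0,0,0.5,0,0,0],[0,0,0,0,0,0,0],[0,0,0,0,0,0,0],[0,0,0,0,0,0,0]]'
```

```text
time: 41.35
eef_pos: [650.2, -158.1, 33.8]
orientation: [-0.628, 0.778, -0.0, 0.0]
ft_force: [0.3, 0.9, -0.8]
grip_width: 0.274
gripper_force: 39.7
time: 41.93
eef_pos: [649.9, -158.3, 29.8]
orientation: [-0.628, 0.778, -0.0, -0.0]
ft_force: [-3.2, -0.1, 5.0]
grip_width: 0.275
gripper_force: 40.5
```

Floor contact felt. I release, rise, and back away toward the robot, clear of the bins.

```bash
python3 -m handwheel '[[0.33,0,0,0,0,0,0],[0.4,0,0,0,0,0,0],[0.5,0,0,0,0,0,0],[0.5,0,0,0,0,0,0],[0.5,0,0,-5,0,0,0],[0.5,0,0,-10,0,0,0],[0.5,0,0,-15,0,0,0],[0.5,0,0,-20,0,0,0],[0.5,0,0,-20,0,0,0],[0.5,0,0,-20,0,0,0],[0.5,0,0,-20,0,0,0],[0.5,0,0,-20,0,0,0]]'; python3 -m handwheel '[[0.5,0,12,-10,0,0,0],[0.5,0,20,-10,0,0,0],[0.5,0,20,-10,0,0,0],[0.5,0,20,0,0,0,0],[0.5,0,20,0,0,0,0],[0.5,0,20,0,0,0,0],[0.5,0,20,0,0,0,0],[0.5,0,15,0,0,0,0],[0.5,0,8,0,0,0,0],[0.5,0,0,0,0,0,0],[0.5,0,0,0,0,0,0],[0.5,0,0,0,0,0,0]]'
python3 - <<'E'
from h import *
from station import grab_frame
T=grab_frame("top");S=grab_frame("side");a=np.vstack([cv2.resize(T["img"][110:180,150:390],None,fx=3,fy=3),cv2.resize(S["img"][140:270,190:430],None,fx=3,fy=2.9)[:,:720]])
cv2.imwrite("pics/end.png",a[:,:,::-1])
g=dict(ca=(649,-157,30),cb=(636,-219,30),rb=(638,-50,26),ra=(649.5,12,26),hs=(609,224,30))
for n,(x,y,h) in g.items():
    for m,f in(("top",T),("side",S)):
        q=cloud(f).reshape(-1,3);k=(np.hypot(q[:,0]-x,q[:,1]-y)<30)&(abs(q[:,2]-h)<6)
        print(n,m,k.sum(),*(rect(q[k]) if k.sum()>5 else()),np.nanmedian(q[k,2]))
E
```

```text
time: 42.93
eef_pos: [650.1, -158.1, 162.6]
orientation: [-0.629, 0.778, -0.001, 0.001]
ft_force: [-0.1, -0.2, 0.2]
grip_width: 0.499
gripper_force: 0.0
time: 43.93
eef_pos: [499.4, -126.0, 189.9]
orientation: [-0.628, 0.778, -0.001, 0.0]
ft_force: [-0.1, -0.3, -0.6]
grip_width: 0.499
gripper_force: 0.0
ca top 30 [ 657.8 -148.9] [18.5 14.1] 72.4 29.4034914895398
ca side 118 [ 648.4 -156.6] [44.4 28. ] 74.3 28.66301325653172
cb top 0 nan
cb side 112 [ 632.4 -221.7] [49.9 27.3] 76.7 28.36787090372003
rb top 149 [638.2 -51.4] [35.8 29.8] 78.6 25.46854108580572
rb side 148 [635.3 -54.5] [47.4 30.9] 80.6 24.481754671009476
ra top 148 [650.2  14.5] [40.8 29. ] 79.9 25.673480097012167
ra side 156 [648.8  14.4] [37.5 30.9] 78.4 24.575405113225024
hs top 146 [609.8 223.2] [39.5 31. ] -88.8 28.39593742391351
hs side 267 [607.5 223.6] [42.3 31.7] 90.0 27.930279651823042
  return np.nanmean(a, axis, out=out, keepdims=keepdims)
```

View pics/end.png

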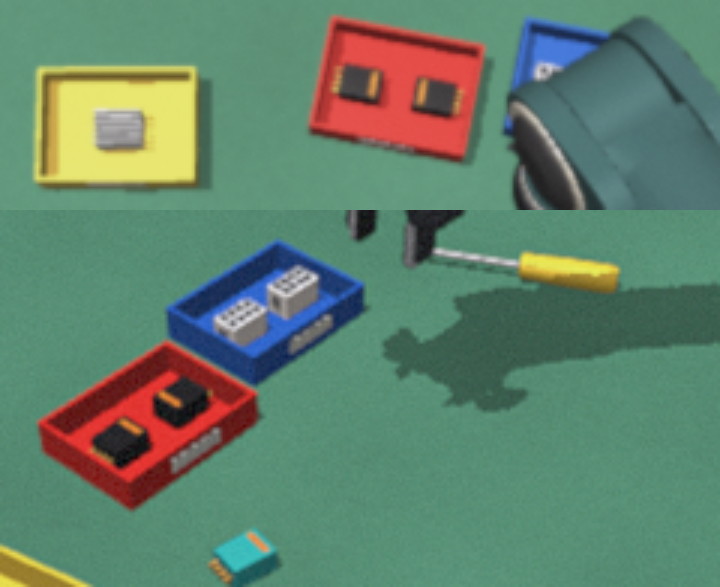

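All five parts lie flat and separate in the right bins: the heat sink is at (119,129), the relays at (360,83) and (437,96), and the housings at (240,320) and (293,290). Tops measure about 29, 25 and 28 mm against the expected 30, 26 and 30 mm, in keeping with the depth readings' slight low bias. The gripper is open and clear.

```bash
python3 -c "
from station import finish_job
print(finish_job())"
```

```text
the job is handed in; nothing more can be done
None
```

I sorted all five parts into their bins, let go of them and handed the job in after about 44 s; the last pictures show them lying flat and apart, but `finish_job()` gave no verdict.

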